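# Clamp the glued magnetic catch in the hand-cranked cam clamp

## Task

The cupboard door's magnetic catch has just been glued: lay it, upright and square, in the gap of the little cam clamp, then turn the red-knobbed crank counter-clockwise (seen from above) until the follower settles on the cam's flat, and let go so that the catch stays clamped. Crank by feel and stop at that flat: cranking on past it squeezes the catch too hard and cracks it. Leave the other things on the shelf as they are.

Things in the scene. Friction and masses are not known exactly. Their poses are not given: they have to be found in the camera images.
- press: the cam clamp, screwed to the shelf: plywood bed 270 x 85 mm, 18 mm thick, spanning x -75 to +195 mm, y +-42 mm. Origin: on the vertical crank axis at shelf height; z up; x is the pressing direction, from the crank towards the gap. The fixed steel jaw's clamping face is at x = 144 mm; fixed jaw and orange pad are 36 mm wide in y and end 46 mm above the shelf.
- gap (a point): middle of the open gap where the catch goes, on the bed's top, 18 mm above the shelf, 126 mm along the clamp's x from the crank axis. The gap is open from x = 108 mm (orange pad) to 144 mm (fixed jaw) while the jaw is back.
- jaw: the sliding jaw, follower plate at its rear, orange pad at its front. Its frame coincides with the clamp's while the jaw is back and moves along the clamp's x: 0 back, 16 mm with the follower on the cam's flat, about 17 mm on the first hump before it. A return spring pushes it back (6 N at 0, 22 N at 16 mm).
- pad_face (a point): front face of the orange pad, 32 mm above the shelf. The pad sits on its own spring (3 N per mm): it meets a catch lying against the fixed jaw after 12 mm of jaw travel and squeezes it with 12 N on the flat, about 14 N on the first hump; 19 mm of jaw travel (21 N) is too much.
- crank: the crank above the cam: aluminium disc 68 mm across and steel arm. Origin on the crank axis at shelf height, z up; the knob lies towards (-0.8206, -0.5716) in its x, y. It starts with the cam clear of the follower; the flat comes after 1.6 to 4.3 rad counter-clockwise. The cam is clamped at any angle on the shaft, so the crank's angle does not tell where the flat is.
- hub (a point): top of the crank's hub, on the crank axis, 59 mm above the shelf. Felt at the knob: under 2 N at first, then 3 to 8 N over the next 1.2 rad; past a first hump the crank pulls forward by itself (1 to 4 N) for 0.3 rad onto the flat, where it stays. Further on it resists with 8 to 16 N and 0.25 rad past the flat is too far. Let go before the hump it springs back.
- knob_mid (a point): middle of the red crank knob, an upright cylinder 22 mm in diameter and 44 mm tall that spins freely on its pin, 62 mm from the crank axis. This point is 78 mm above the shelf, the knob's top at 100 mm, its bottom at 56 mm.
- catch: the magnetic catch: a white plastic block 24 mm (its x) x 46 mm (its y) x 26 mm tall, 60 g, with a black magnet and two thin steel strips on top (to 28 mm). Origin: centre of its underside. In the clamp its 46 mm length lies across the pressing direction; either way round will do.
- kettlebell: bystander: yellow kettlebell, 156 mm wide, 215 mm tall, 6 kg; origin under its centre
- pushup_bar_a: bystander: black push-up bar, 130 x 200 mm, 110 mm tall; origin under its centre, grip along its y
- pushup_bar_b: bystander: the other black push-up bar, the same
- mug: bystander: blue ceramic mug, 82 mm in diameter, 95 mm tall, handle to its +y; origin under its centre
- shoe_horn: bystander: flat wooden shoe horn, 200 mm long along its x, 36 mm wide, 10 mm thick
- glue: bystander: closed yellow glue bottle, 38 mm in diameter, 100 mm tall; origin under its centre
- strike_plate: bystander: steel strike plate of the catch, 16 x 48 x 5 mm, lying flat

How it is judged:
On the way:
1. the catch lies upright across the open gap of the clamp, let go, with the jaw still back (y of catch in the frame of press between -0.009 and 0.009 m and z of catch in the frame of press between 0.013 and 0.022 m and angle between catch's own z axis and vertical below 0.1 rad and x of catch in the frame of press between 0.115 and 0.1365 m and x of jaw in the frame of press below 0.004 m and contact force between the fingers and catch below 0.1 N), for 0.2 s.
At the end, for the whole second after the job is handed in: The follower rests on the cam's flat (jaw 16 mm forward, within 0.5 mm) with the crank at rest and let go; the catch stands upright on the bed, flat against the fixed jaw, square within 5 degrees and centred across within 9 mm, clamped with 8 to 17 N (y of catch in the frame of press between -0.009 and 0.009 m and z of catch in the frame of press between 0.013 and 0.022 m and angle between catch's own z axis and vertical below 0.1 rad and x of catch in the frame of press between 0.129 and 0.135 m and angle between the y axis of catch and the y axis of press, either way round below 0.09 rad and x of jaw in the frame of press between 0.0154 and 0.0165 m and contact force between jaw and catch between 8 and 17 N and angular speed of crank below 0.05 rad/s and linear speed of catch below 0.01 m/s); the robot touches nothing.
It fails at once if the catch is squeezed with more than 21 N (cranked on past the flat) (contact force between jaw and catch above 21 N).
It fails at once if another thing on the shelf is moved by more than 30 mm (distance of any of kettlebell, pushup_bar_a, pushup_bar_b, mug, shoe_horn, glue, strike_plate from where it was at the start of the episode above 0.03 m).
It also fails if it takes over 72 s, if anything falls off the work surface, if the arm or the gripper's body presses on something with over 40 N, if the wrist force passes 120 N, or if a joint passes its speed limit or range.

## Robot

A 6-joint arm with a two-finger parallel gripper is mounted at the origin on the work surface. World frame = base frame: x ahead of the robot, y to its left, z up, the work surface at z = 0. Lengths are in m, angles in rad, forces in N, time in s.
With the tool pointing down it reaches from about 0.4 to 0.825 m from the base axis. Payload 7 kg.
Tool frame: the origin (TCP) lies at the very end of the fingers, on their centre line; the grasp point (between the pads) lies 19 mm behind it; x points along the fingers, y is the direction in which the jaws open and shut, and the axes are right-handed (so a half turn about x gives the same grasp; the last joint's range is limited). The gripper opens to 88 mm and grips with 3 to 60 N. Pads are 19 mm wide; open, the fingers measure 130 mm over their backs; the gripper's body (78 mm by 193 mm) begins 47 mm behind the grasp point.
Start: joints at [-0.984, 0.359, 0.012, 0, -1.224, -0.288], TCP at [0.199, -0.645, 0.227] pointing down, gripper open.
Joint ranges: [-3.07, 3.07], [-1.43, 2.12], [-1.02, 1.25], [-3.03, 1.67], [-3.05, -0], [-3.03, 3.03]. Speed limits (rad/s): [2.39, 2.39, 3.01, 3.14, 3.14, 3.14].

## Interface

Orientations are given as [roll, pitch, yaw] about the fixed x, y, z axes, in that order (R = Rz(yaw) Ry(pitch) Rx(roll)).
In Python, from station import arm gives the robot as it stands.
- The arm moves only by the shell command python3 -m inch 'ROWS' [OPENING] [FORCE]. ROWS is text: rows parted by semicolons, each of 6 numbers parted by spaces: the shift along the world's x, y, z in units of 30 mm (1.0 is 30 mm), then the turn, a rotation vector about the world's x, y, z in units of 5 degrees (1.0 is 5 degrees). In form: dx dy dz wx wy wz; .... A call has 1 to 12 rows; each row shifts and turns the commanded pose from where the row before left it; what a row does not reach is not made up. A row lasts 1/8 s, in which the tool goes at most 62.5 mm and 10.7 degrees, less where a joint would pass 70% of its speed; a pose out of reach is approached as far as the arm can. A call is refused whole if a number of a shift passes 1 or a number of a turn 1, either way. A call with a gripper value outside its range is refused whole. OPENING is the opening, from 0 (shut) to 1 (fully open), set as the call begins (- or left out, the last holds). The fingers move at their own pace and stop on an object; FORCE is the grip in N (left out, the last holds). Time passes only in rows, so rows that do not move let the fingers close. It gives the time, the measured TCP pose, the force and the opening at its end, in the units of the state.
- arm.get_state(): the state, without advancing time (a new reading comes with each control period).
- arm.grab_frame(name): name is "scene" or "top" or "wrist"; returns a dict with "frame" (480x640x3 uint8, red, green, blue), "range_z" (480x640 float32, m along the optical axis (not along the pixel's ray), 0 where there is no reading), "mtx" (3x3 intrinsics, pixels), "pose" (4x4, takes a point from camera to world coordinates). Camera axes: x right, y up, looking along -z (the intrinsics and any distortion apply to the point x, -y, -z); pixel columns grow to the right and rows downward; lengths in m; the calibration is good to about 2 mm. A picture is of the moment at which its call begins.
- arm.job_done(): hands the job in, once; it reports no verdict.
Trained networks look in a picture, given as the dict that the camera call returned (one of the last four; its "shot" number tells which), for a name from the list of things; names that differ only in an ending like _2 or _b are one class to them, and where a whole thing is asked for, a point or a joint stands for the part that bears it (a point fixed in the world has none). Each returns a list of dicts, best first, with "confidence" (0 to 1); they miss things now and then, are a little off and sometimes report something else, mostly with a low value. They report only what shows in the picture. A call takes as long as a camera call.
- arm.search_frame(picture, target): "extent" ([centre column, centre row, width, height] as shares, 0 to 1, of the picture: columns of its width, rows of its height, round what is visible of it).
- arm.masks_of(picture, target): "mask" (480x640 bool, what is visible of it) and "extent" ([centre column, centre row, width, height] as shares, 0 to 1, of the picture: columns of its width, rows of its height, round what is visible of it).
- arm.place_of(picture, target): "position" ([column, row] as shares, 0 to 1, of the picture: columns of its width, rows of its height: a listed point, or the origin of a listed thing).
The state is a dict: "t": time; "q": joint angles; "qd": joint speeds; "joint_efforts": joint torques, N m; "eef_pos": TCP position; "ee_rot": TCP orientation; "force": force on the tool from outside, world axes, zero at the start; "moment": the same for the moment, N m; "width": finger opening in m.
Only numpy, scipy, OpenCV 4.12 (cv2) and the standard library are available. Lean on these libraries where they do the work, as an engineer would, in place of code of your own. Each camera call takes 0.05 s, during which the arm holds its last target. There are 200 camera calls.

## Working session

There is one attempt and no reset: what is moved stays moved. The work goes in short steps, Python scripts to look and compute and a shell command to move; the robot and the scene stay as the last step left them, time stands still between calls to the robot, and variables do not carry over. Pictures are saved under pics/ and viewed, about 8 in all and at most 12, crops included, and the job is handed in when it is done.

```bash
mkdir -p pics; ls; cat > h.py <<'E'
import numpy as np, cv2
from station import arm
def to_world(p,u,v,z=None):
    K,T=p["mtx"],p["pose"]
    d=np.array([(u-K[0,2])/K[0,0],-(v-K[1,2])/K[1,1],-1.0])
    if z is None: # use depth
        return T[:3,:3]@(d*p["range_z"][int(v),int(u)])+T[:3,3]
    r=T[:3,:3]@d; o=T[:3,3]
    return o+r*(z-o[2])/r[2]
def cloud(p):
    K,T=p["mtx"],p["pose"]; v,u=np.mgrid[:480,:640]; Z=p["range_z"]
    P=np.stack([(u-K[0,2])/K[0,0]*Z,-(v-K[1,2])/K[1,1]*Z,-Z],-1)
    return P@T[:3,:3].T+T[:3,3]
def save(p,n): cv2.imwrite("pics/"+n+".png",p["frame"][:,:,::-1])
E
python3 - <<'E'
from h import *
s=arm.get_state(); print({k:np.round(v,3).tolist() for k,v in s.items()})
im=[]
for n in ("scene","top"):
    p=arm.grab_frame(n); im.append(p["frame"]); print(n,p["pose"].round(3).tolist(),p["mtx"].round(1).tolist())
    save(p,n+"0")
    for t,z in (("gap",.018),("hub",.059),("knob_mid",.078),("press",0),("catch",0),("pad_face",.032)):
        for r in arm.place_of(p,t)[:2]:
            c,w=r["position"]; print(t,round(r["confidence"],2),[round(c*640),round(w*480)],to_world(p,c*640,w*480,z).round(4))
E
```

```text
pics
{'t': 0.0, 'q': [-0.984, 0.359, 0.011, -0.0, -1.224, -0.288], 'qd': [-0.0, 0.0, 0.0, -0.002, -0.001, -0.0], 'joint_efforts': [0.002, -58.272, 29.306, 6.997, 0.007, -0.0], 'eef_pos': [0.199, -0.645, 0.226], 'ee_rot': [1.643, 1.569, 1.942], 'force': [0.208, -0.04, 0.521], 'moment': [0.03, -0.055, -0.006], 'width': 0.088}
scene [[0.871, -0.294, 0.393, 1.037], [0.49, 0.492, -0.72, -0.885], [0.019, 0.82, 0.573, 0.762], [0.0, 0.0, 0.0, 1.0]] [[529.5, 0.0, 318.1], [0.0, 529.5, 232.0], [0.0, 0.0, 1.0]]
gap 0.73 [321, 250] [ 0.5692 -0.0106  0.018 ]
gap 0.36 [333, 164] [0.3906 0.3843 0.018 ]
hub 0.56 [334, 209] [0.5393 0.1051 0.059 ]
knob_mid 0.58 [348, 216] [0.5967 0.0665 0.078 ]
press 0.82 [331, 224] [0.5248 0.122  0.    ]
catch 0.79 [246, 310] [ 0.5236 -0.249   0.    ]
pad_face 0.51 [326, 245] [ 0.5771 -0.0037  0.032 ]
top [[-0.023, 0.989, -0.144, 0.387], [-1.0, -0.026, -0.017, -0.03], [-0.021, 0.143, 0.989, 1.359], [0.0, 0.0, 0.0, 1.0]] [[580.5, 0.0, 311.1], [0.0, 580.5, 241.0], [0.0, 0.0, 1.0]]
gap 0.89 [312, 246] [ 0.5713 -0.0078  0.018 ]
gap 0.49 [417, 269] [ 0.5095 -0.2498  0.018 ]
hub 0.66 [260, 259] [0.5384 0.1088 0.059 ]
hub 0.26 [306, 241] [0.5758 0.0046 0.059 ]
knob_mid 0.64 [273, 234] [0.5918 0.0781 0.078 ]
press 0.61 [267, 262] [0.5374 0.0995 0.    ]
catch 0.59 [416, 267] [ 0.5167 -0.2502  0.    ]
pad_face 0.62 [306, 246] [0.569  0.0055 0.032 ]
pad_face 0.4 [368, 178] [ 0.7264 -0.1434  0.032 ]
```

View pics/top0.png

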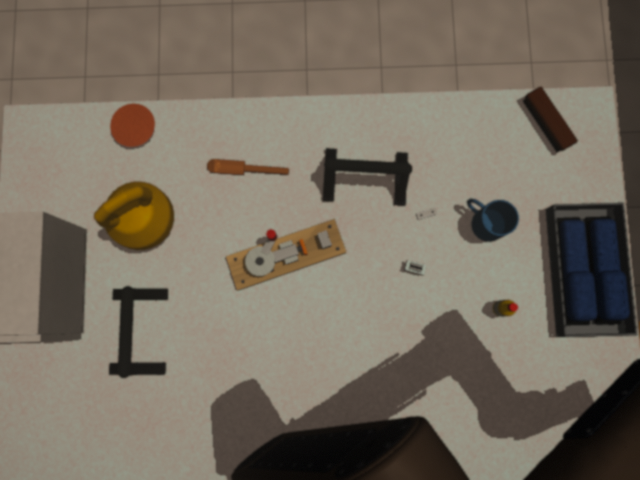

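View pics/scene0.png

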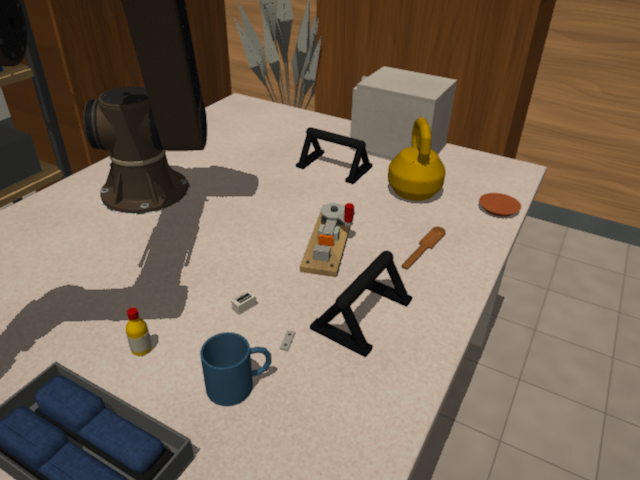

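The top view shows the press at about (285, 255), with the hub at (260, 262), the knob at (271, 235) and the gap at (312, 245). The catch is at (413, 268), and the scene view agrees. Next I move the wrist camera over the catch.

```bash
python3 -m inch '.85 1 .1 0 0 0;.85 1 .1 0 0 0;.85 1 .1 0 0 0;.85 1 .1 0 0 0;.85 1 .1 0 0 0;.85 1 .1 0 0 0;.85 1 .1 0 0 0;.85 1 .1 0 0 0;.85 1 .1 0 0 0;.85 1 .1 0 0 0;.85 1 .1 0 0 0;.85 1 .1 0 0 0'
python3 -m inch '0 .5 0 0 0 0; 0 0 0 0 0 0'
cat >> h.py <<'E'
from scipy.spatial.transform import Rotation as Ro
def tool():
    s=arm.get_state(); return s["eef_pos"],Ro.from_euler("xyz",s["ee_rot"]).as_matrix(),s
E
python3 - <<'E'
from h import *
x,R,s=tool(); print(x,R.round(3).tolist(),s["q"].round(3) if hasattr(s["q"],'round') else s["q"])
p=arm.grab_frame("wrist"); save(p,"w1"); print(p["pose"].round(3).tolist())
for t,z in (("gap",.018),("catch",0),("strike_plate",0)):
    for r in arm.place_of(p,t)[:2]:
        c,w=r["position"]; print(t,round(r["confidence"],2),[round(c*640),round(w*480)],to_world(p,c*640,w*480,z).round(4))
m=arm.masks_of(p,"catch")
C=cloud(p)
for r in m[:2]:
    k=r["mask"]; P=C[k&(p["range_z"]>0)]; T=P[(P[:,2]>.02)&(P[:,2]<.032)]
    print(r["confidence"],k.sum(),len(T), np.percentile(P[:,2],[5,50,95]))
    (c,sz,a)=cv2.minAreaRect((T[:,:2]*1000).astype(np.float32)); print("rect",c,sz,a)
E
```

```text
t: 2.2
eef_pos: [0.5054, -0.284, 0.2629]
ee_rot: [-0.499, 1.57, -0.2]
force: [0.1, 0.4, 0.2]
width: 0.0876
t: 2.45
eef_pos: [0.5045, -0.2693, 0.2626]
ee_rot: [1.173, 1.571, 1.473]
force: [0.3, 0.3, -0.5]
width: 0.0877
[ 0.50450099 -0.26927421  0.26264761] [[0.0, -0.296, 0.955], [0.0, 0.955, 0.296], [-1.0, 0.0, 0.0]] [-0.148  0.168 -0.164 -0.    -1.239 -1.122]
[[-0.295, -0.918, -0.263, 0.432], [0.955, -0.284, -0.081, -0.292], [-0.0, -0.275, 0.961, 0.423], [0.0, 0.0, 0.0, 1.0]]
gap 0.94 [501, 326] [ 0.5727 -0.0123  0.018 ]
catch 0.74 [336, 226] [ 0.5159 -0.2435  0.    ]
strike_plate 0.65 [277, 312] [ 0.6447 -0.2796  0.    ]
0.75 1016 897 [0.00926601 0.02818818 0.03055638]
rect (514.7039184570312, -246.45103454589844) (45.81585693359375, 24.032512664794922) 73.331787109375
```

View pics/w1.png

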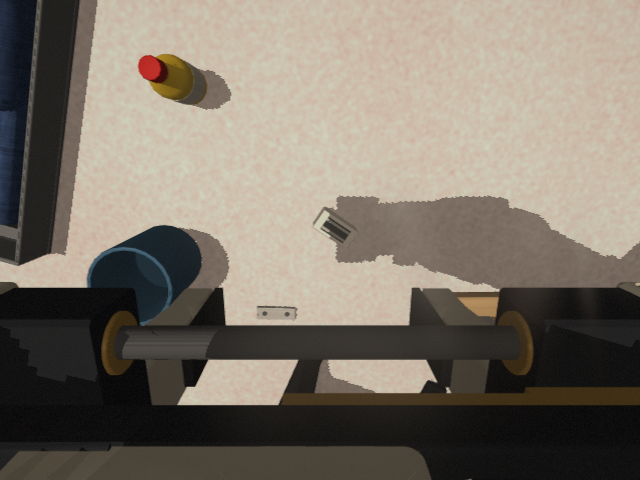

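The catch is at (336, 226) in the wrist view, with its long axis at about 73°. The depth fit gives 45.8 x 24.0 mm, which matches its real size. I'll align the fingers along its length and go down.

```bash
python3 -m inch '.05 .11 -.85 0 0 -.97;.05 .11 -.85 0 0 -.97;.05 .11 -.85 0 0 -.97;.05 .11 -.85 0 0 -.97;.05 .11 -.85 0 0 -.97;.05 .11 -.85 0 0 -.97;.04 .1 -.85 0 0 -.97;0 0 0 0 0 0'
python3 - <<'E'
from h import *
x,R,s=tool(); print(x, np.degrees(np.arctan2(R[1,1],R[0,1])), R[2].round(3),s["q"])
p=arm.grab_frame("wrist"); C=cloud(p); save(p,"w2")
m=arm.masks_of(p,"catch")
for r in m[:2]:
    k=r["mask"]; P=C[k&(p["range_z"]>0)]; T=P[(P[:,2]>.02)&(P[:,2]<.032)]
    print(r["confidence"],len(T)); print("rect",cv2.minAreaRect((T[:,:2]*1000).astype(np.float32)))
E
```

```text
t: 3.7
eef_pos: [0.5133, -0.2475, 0.0823]
ee_rot: [-3.009, 1.567, 2.98]
force: [0.1, -0.3, 0.5]
width: 0.0878
[ 0.51327959 -0.24751902  0.0823233 ] 73.15024847304578 [-1.    -0.001 -0.004] [-1.06201205e-01  3.25043336e-01 -4.03030094e-01 -2.96643164e-04
 -8.46732191e-01 -1.75848287e+00]
0.71 2818
rect ((514.3186645507812, -245.99993896484375), (45.85428237915039, 24.35369300842285), 73.0215072631836)
```

```bash
python3 -m inch '.03 .04 -.65 0 0 0;0 0 -.65 0 0 0;0 0 -.65 0 0 0;0 0 -.65 0 0 0;0 0 0 0 0 0'
python3 -m inch '0 0 0 0 0 0;0 0 0 0 0 0;0 0 0 0 0 0;0 0 0 0 0 0;0 0 0 0 0 0;0 0 0 0 0 0' 0.3 15
python3 -m inch '0 0 1 0 0 0;0 0 1 0 0 0;0 .3 1 0 0 0;0 .5 1 0 0 0;0 .5 1 0 0 0;0 .5 1 0 0 0;0 0 0 0 0 0' 
python3 - <<'E'
from h import *
x,R,s=tool(); print(x, np.degrees(np.arctan2(R[1,1],R[0,1])), R[2].round(3),s["q"])
p=arm.grab_frame("wrist"); C=cloud(p); save(p,"w3")
for t,z in (("gap",.018),("hub",.059),("knob_mid",.078),("pad_face",.032),("catch",.1)):
    for r in arm.place_of(p,t)[:1]:
        c,w=r["position"]; print(t,round(r["confidence"],2),[round(c*640),round(w*480)],to_world(p,c*640,w*480,z).round(4))
E
```

```text
t: 4.42
eef_pos: [0.5156, -0.2464, 0.0061]
ee_rot: [-2.86, 1.57, 3.13]
force: [0.7, 0.3, 0.8]
width: 0.0879
t: 5.18
eef_pos: [0.5159, -0.2461, 0.0062]
ee_rot: [0.058, 1.571, -0.236]
force: [-0.6, 0.9, 3.7]
width: 0.0458
t: 6.05
eef_pos: [0.5171, -0.1915, 0.1885]
ee_rot: [0.209, 1.566, -0.083]
force: [0.5, -0.1, -1.6]
width: 0.0461
[ 0.51711176 -0.19152415  0.18848642] 73.24830632143284 [-1.     0.001  0.004] [ 8.09925992e-04  1.82678931e-01 -3.21448052e-01  4.32855527e-04
 -1.06217141e+00 -1.86419047e+00]
gap 0.93 [523, 229] [ 0.575 -0.01   0.018]
pad_face 0.64 [550, 222] [0.5698 0.0068 0.032 ]
catch 0.67 [317, 296] [ 0.5493 -0.2028  0.1   ]
```

View pics/w3.png

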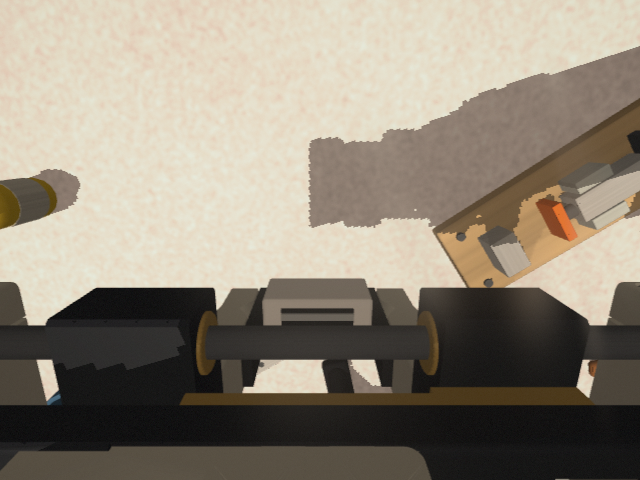

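The catch is held, level between the fingers at (317, 300), with width 46 mm. The clamp shows at right, with the gap near (523, 229). I'll turn and move above it.

```bash
python3 -m inch '.17 .55 0.1 0 0 -.98;.17 .55 0.1 0 0 -.98;.17 .55 0.1 0 0 -.98;.17 .55 0.1 0 0 -.98;.17 .55 0.1 0 0 -.98;.17 .55 0.1 0 0 -.98;.17 .55 0.1 0 0 -.98;.17 .55 0.1 0 0 -.98;.17 .55 0.1 0 0 -.98;.17 .55 0.1 0 0 -.98;.17 .55 0.1 0 0 -.98;0 0 0 0 0 0'
python3 - <<'E'
from h import *
x,R,s=tool(); print(x, np.degrees(np.arctan2(R[1,1],R[0,1])), R[2].round(3),s["q"])
p=arm.grab_frame("wrist"); C=cloud(p); save(p,"w4"); np.savez("w4.npz",C=C,f=p["frame"])
for t,z in (("gap",.018),("hub",.059),("knob_mid",.078),("pad_face",.032),("press",0),("crank",0)):
    for r in arm.place_of(p,t)[:1]:
        c,w=r["position"]; print(t,round(r["confidence"],2),[round(c*640),round(w*480)],to_world(p,c*640,w*480,z).round(4))
ok=p["range_z"]>0
for t,lo,hi in (("press",.010,.026),("hub",.048,.064),("knob_mid",.092,.106),):
    for r in arm.masks_of(p,t)[:1]:
        P=C[r["mask"]&ok]; print(t,r["confidence"],np.percentile(P[:,2],[2,25,50,75,98]).round(3))
        T=P[(P[:,2]>lo)&(P[:,2]<hi)]
        if len(T)>5: print(len(T),cv2.minAreaRect((T[:,:2]*1000).astype(np.float32)),T.mean(0))
E
```

```text
t: 7.85
eef_pos: [0.577, -0.0288, 0.2174]
ee_rot: [3.053, 1.539, 1.847]
force: [0.0, -0.8, -1.8]
width: 0.046
[ 0.577019   -0.02876036  0.21737066] 20.886144914451137 [-0.999  0.003 -0.032] [ 0.26651848  0.21268988 -0.19908801 -0.03454614 -1.15954529 -3.02971555]
gap 0.7 [321, 206] [ 0.573 -0.009  0.018]
hub 0.77 [329, 55] [0.5333 0.1109 0.059 ]
knob_mid 0.85 [386, 117] [0.5916 0.0815 0.078 ]
pad_face 0.86 [321, 191] [0.567  0.0058 0.032 ]
press 0.93 [329, 72] [0.5352 0.1109 0.    ]
crank 0.2 [385, 115] [0.6003 0.0942 0.    ]
press 0.74 [0.018 0.02  0.021 0.053 0.101]
13609 ((556.1082763671875, 44.567955017089844), (85.14627838134766, 253.45030212402344), 17.730161666870117) [0.55741054 0.03414754 0.01987242]
hub 0.94 [0.018 0.02  0.021 0.053 0.101]
6804 ((563.9493408203125, 49.833168029785156), (72.15528106689453, 199.33547973632812), 23.391822814941406) [0.54075153 0.1001926  0.05404147]
knob_mid 0.88 [0.061 0.1   0.101 0.102 0.103]
750 ((589.273681640625, 79.33395385742188), (20.352794647216797, 20.526657104492188), 9.987860679626465) [0.5888697  0.07906573 0.10130746]
```

View pics/w4.png

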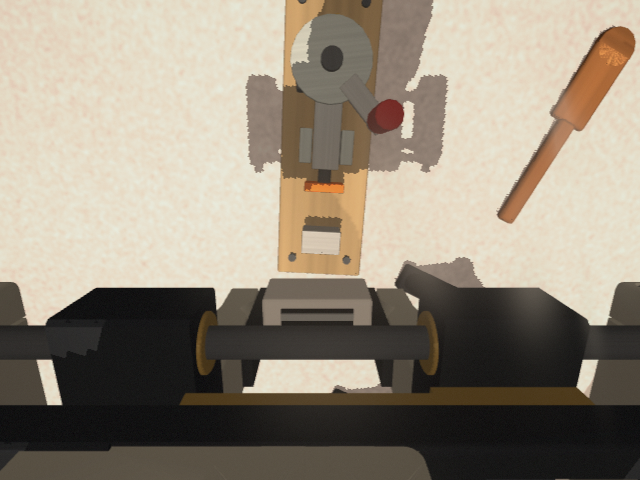

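The clamp is in full view: disc (332, 58), knob (386, 117), pad (325, 188), fixed jaw (321, 240). Joint 6 has hit its limit, so I'll turn the tool half a turn the other way, which gives the same grasp.

```bash
R='0 0 0 0 0 1'
python3 -m inch '0 0 0 0 0 1;0 0 0 0 0 1;0 0 0 0 0 1;0 0 0 0 0 1;0 0 0 0 0 1;0 0 0 0 0 1;0 0 0 0 0 1;0 0 0 0 0 1;0 0 0 0 0 1;0 0 0 0 0 1;0 0 0 0 0 1;0 0 0 0 0 1' | tail -4
python3 -m inch '0 0.1 0 0 0 1;0 0.1 0 0 0 1;0 0.1 0 0 0 1;0 0.1 0 0 0 1;0 0.1 0 0 0 1;0 0.1 0 0 0 1;0 0 0 0 0 1;0 0 0 0 0 1;0 0 0 0 0 1;0 0 0 0 0 1;0 0 0 0 0 1;0 0 0 0 0 1' | tail -4
python3 -m inch '0 0 0 0 0 1;0 0 0 0 0 1;0 0 0 0 0 1;0 0 0 0 0 1;0 0 0 0 0 1;0 0 0 0 0 1;0 0 0 0 0 1;0 0 0 0 0 1;0 0 0 0 0 1;0 0 0 0 0 1;0 0 0 0 0 1;0 0 0 0 0 0'
python3 - <<'E'
from h import *
x,R,s=tool(); print(x, np.degrees(np.arctan2(R[1,1],R[0,1])), R.round(4).tolist(),s["q"])
p=arm.grab_frame("wrist"); C=cloud(p); save(p,"w5"); np.savez("w5.npz",C=C,f=p["frame"])
for t,z in (("gap",.018),("hub",.059),("knob_mid",.078),("pad_face",.032)):
    for r in arm.place_of(p,t)[:1]:
        c,w=r["position"]; print(t,round(r["confidence"],2),[round(c*640),round(w*480)],to_world(p,c*640,w*480,z).round(4))
o0=np.array([.5353,.1096]);a=np.radians(-72.27);ex=np.array([np.cos(a),np.sin(a)]);ey=np.array([-ex[1],ex[0]])
for n in("w4","w5"):
    D=np.load(n+".npz");P=D["C"].reshape(-1,3);F=D["f"].reshape(-1,3).astype(int)
    X=(P[:,:2]-o0)@ex*1e3;Y=(P[:,:2]-o0)@ey*1e3;Z=P[:,2]*1e3
    def rep(l,m):
        if m.sum()<20: print(n,l,m.sum());return
        q=np.c_[X,Y][m].astype(np.float32); print(n,l,m.sum(),"x",np.percentile(q[:,0],[2,98]).round(1),"y",np.percentile(q[:,1],[2,98]).round(1),"z",np.median(Z[m]).round(1),"rect",[np.round(v,1) for v in cv2.minAreaRect(q)])
    near=(abs(Y)<60)&(X>-90)&(X<215)
    rep("bed",near&(Z>14)&(Z<25)); rep("fixjaw",near&(X>138)&(X<185)&(abs(Y)<28)&(Z>42)&(Z<52))
    rep("pad",near&(F[:,0]>150)&(F[:,1]<140)&(F[:,2]<80)&(X>80)&(X<125)&(Z>40)&(Z<52))
    rep("disc",near&(np.hypot(X,Y)<40)&(Z>49)&(Z<58)); rep("knob",(X>0)&(X<90)&(Y>0)&(Y<80)&(Z>95)&(Z<106))
E
```

```text
eef_pos: [0.5765, -0.0284, 0.2183]
ee_rot: [3.016, 1.539, 2.86]
force: [0.2, 0.2, -1.1]
width: 0.0457
eef_pos: [0.5765, -0.0104, 0.2183]
ee_rot: [3.021, 1.539, -2.371]
force: [-0.6, 0.2, -0.8]
width: 0.0462
t: 12.85
eef_pos: [0.5765, -0.0104, 0.2183]
ee_rot: [3.024, 1.539, -1.41]
force: [-0.2, 0.7, -1.4]
width: 0.0456
[ 0.57652438 -0.01036506  0.21833194] -164.09485358328138 [[0.005, -0.9617, -0.274], [-0.0311, -0.274, 0.9612], [-0.9995, 0.0037, -0.0313]] [ 0.34254426  0.2004107  -0.24111176  0.03420382 -1.13520751 -0.07941466]
gap 0.57 [316, 228] [ 0.5755 -0.0093  0.018 ]
hub 0.92 [322, 360] [0.5354 0.1079 0.059 ]
pad_face 0.88 [316, 250] [0.5697 0.0092 0.032 ]
w4 bed 13652 x [-53.2 190.8] y [-41.4  41.1] z 19.8 rect [array([68.5,  0. ]), array([253.9,  85.2]), np.float64(0.0)]
w4 fixjaw 911 x [144.  165.3] y [-17.3  17.1] z 47.8 rect [array([154.8,  -0. ]), array([22.4, 35.8]), np.float64(0.3)]
w4 pad 250 x [100.5 107.9] y [-17.3  17.2] z 46.8 rect [array([104.2,   0.2]), array([ 7.7, 35.4]), np.float64(0.4)]
w4 disc 5599 x [-30.2  31.2] y [-30.3  30.5] z 53.8 rect [array([ 0.4, -0. ]), array([66.7, 67.6]), np.float64(89.7)]
w4 knob 756 x [35.4 54.8] y [32.6 52.1] z 101.7 rect [array([45.2, 42.6]), array([21.3, 20.9]), np.float64(50.6)]
w5 bed 9135 x [-60.8 192.9] y [-40.   41.9] z 19.8 rect [array([64.6,  1.1]), array([260.7,  84.8]), np.float64(0.0)]
w5 fixjaw 962 x [144.4 165.8] y [-16.6  18. ] z 47.8 rect [array([155.,   1.]), array([35.7, 22.2]), np.float64(89.7)]
w5 pad 295 x [100.4 107.8] y [-16.7  17.7] z 46.6 rect [array([104. ,   0.8]), array([35.6,  7.9]), np.float64(89.5)]
w5 disc 1272 x [-31.7  -2. ] y [-29.1  31.3] z 53.8 rect [array([-17. ,   0.8]), array([33.1, 66.5]), np.float64(0.1)]
w5 knob 0
```

View pics/w5.png

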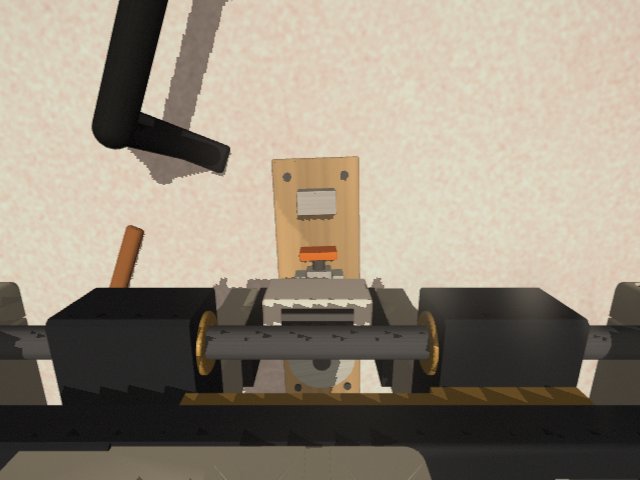

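```bash

python3 -m inch '-.09 .03 0 .36 .06 .37;0 0 -.8 0 0 0;0 0 -.9 0 0 0;0 0 -.9 0 0 0;0 0 -.9 0 0 0;0 0 -.9 0 0 0;0 0 -.8 0 0 0;0 0 0 0 0 0;0 0 0 0 0 0'
cat >> h.py <<'E'
O=np.array([535.85,109.55]);EX=np.array([.3045,-.9525]);EY=np.array([.9525,.3045])
def rep():
    x,R,s=tool(); d=np.array(x[:2])*1e3-O
    print("press xy",(d@EX).round(1),(d@EY).round(1),"z",round(x[2]*1e3,1),"yaw",np.degrees(np.arctan2(R[1,1],R[0,1])).round(2),"toolx",R[:,0].round(4),"q6",s["q"][5].round(2),"F",np.round(s["force"],1))
E
python3 -c "
from h import *
rep()"
```

```text
t: 14.22
eef_pos: [0.5746, -0.0094, 0.0631]
ee_rot: [-1.63, 1.57, 0.251]
force: [-0.4, 0.1, -0.2]
width: 0.0459
press xy 125.1 0.7 z 63.1 yaw -162.21 toolx [ 1.1e-03  3.0e-04 -1.0e+00] q6 -0.01 F [-0.4  0.1 -0.2]
```

```bash

python3 -m inch '-.02 0 -.5 0 0 0;0 0 -.5 0 0 0;0 0 -.25 0 0 0;0 0 0 0 0 0;0 0 0 0 0 0'
python3 -c "
from h import *
rep()"
```

```text
t: 14.85
eef_pos: [0.5733, -0.0095, 0.0245]
ee_rot: [-0.23, 1.571, 1.651]
force: [0.2, -0.1, -1.5]
width: 0.0459
press xy 124.8 -0.6 z 24.5 yaw -162.21 toolx [-0.e+00  2.e-04 -1.e+00] q6 -0.01 F [ 0.2 -0.1 -1.5]
```

Not pressing yet, roughly at the bed. I'll open to release, then go up and check.

```bash

python3 -m inch '0 0 0 0 0 0;0 0 0 0 0 0;0 0 0 0 0 0;0 0 0 0 0 0' .72
python3 -m inch '0 0 .7 0 0 0;0 0 1 0 0 0;0 0 1 0 0 0;0 0 1 0 0 0;0 0 1 0 0 0;0 0 0 0 0 0'
python3 - <<'E'
from h import *
rep()
p=arm.grab_frame("wrist"); C=cloud(p); cv2.imwrite("pics/w6.png",p["frame"][100:340,180:460,::-1])
P=C.reshape(-1,3); X=(P[:,:2]*1e3-O)@EX;Y=(P[:,:2]*1e3-O)@EY;Z=P[:,2]*1e3
for l,m in(("catch",(X>108.5)&(X<143)&(abs(Y)<32)&(Z>38)&(Z<56)),("fixjaw",(X>143)&(X<175)&(abs(Y)<28)&(Z>42)&(Z<52)),("pad",(X>95)&(X<109)&(abs(Y)<28)&(Z>42)&(Z<52))):
    if m.sum()>5: print(l,m.sum(),np.median(Z[m]),cv2.minAreaRect(np.c_[X,Y][m].astype(np.float32)))
    else: print(l,m.sum())
E
```

```text
t: 15.35
eef_pos: [0.5733, -0.0095, 0.0248]
ee_rot: [-0.974, 1.57, 0.907]
force: [-0.2, -0.1, 0.1]
width: 0.0632
t: 16.1
eef_pos: [0.5748, -0.0092, 0.1685]
ee_rot: [-1.608, 1.566, 0.273]
force: [-0.4, 0.4, -0.2]
width: 0.063
press xy 125.0 0.9 z 168.5 yaw -162.19 toolx [ 0.005   0.0014 -1.    ] q6 -0.01 F [-0.4  0.4 -0.2]
catch 1757 46.25976313170682 ((126.09334564208984, -1.7372550964355469), (45.817466735839844, 24.205820083618164), 89.92206573486328)
fixjaw 1338 47.80190302855594 ((154.94261169433594, 0.2209796905517578), (35.94028854370117, 21.6854305267334), 89.99951934814453)
pad 479 46.54710266740103 ((103.02478790283203, 0.5181560516357422), (35.37508010864258, 10.546163558959961), 88.8956298828125)
```

View pics/w6.png

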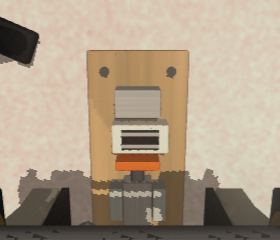

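The catch lies square and level in the open gap, at (140, 138) in the crop. It measures x 126.1, y -1.7 mm in the clamp's frame. Next I go over the knob with the fingers opening along the tangent, keeping them as a loose cage.

```bash

python3 -m inch '.04 .25 0 0 0 -.98;.04 .25 0 0 0 -.98;.04 .25 0 0 0 -.98;.04 .25 0 0 0 -.98;.04 .25 0 0 0 -.98;.04 .25 0 0 0 -.98;.04 .25 0 0 0 -.98;.04 .25 0 0 0 -.98;.04 .25 0 0 0 -.98;.04 .25 0 0 0 -.98;.04 .25 0 0 0 -.98;.04 .25 0 0 0 -.98' .6 | tail -4
python3 -m inch '0 0 0 0 0 -.98;0 0 0 0 0 -.98;0 0 0 0 0 -.98;0 0 0 0 0 -.98;0 0 0 0 0 -.98;0 0 0 0 0 -.98;0 0 0 0 0 -.98;0 0 0 0 0 -.98;0 0 0 0 0 -.98;0 0 0 0 0 -.98;0 0 0 0 0 -.98;0 0 0 0 0 -.98' | tail -4
python3 -m inch '0 0 0 0 0 -.98;0 0 0 0 0 -.98;0 0 0 0 0 -.98;0 0 0 0 0 -.98;0 0 0 0 0 0'
python3 - <<'E'
from h import *
rep()
for n in ("wrist","top"):
    p=arm.grab_frame(n); 
    if n=="wrist": cv2.imwrite("pics/w7.png",p["frame"][:,:,::-1])
    for t,z in (("hub",.059),("knob_mid",.078),("kettlebell",0)):
        for r in arm.place_of(p,t)[:1]:
            c,w=r["position"]; g=to_world(p,c*640,w*480,z); print(n,t,round(r["confidence"],2),[round(c*640),round(w*480)],g.round(4), ((g[:2]*1e3-O)@EX).round(1),((g[:2]*1e3-O)@EY).round(1))
    if n=="wrist":
      P=cloud(p).reshape(-1,3); X=(P[:,:2]*1e3-O)@EX;Y=(P[:,:2]*1e3-O)@EY;Z=P[:,2]*1e3
      m=(Z>97)&(Z<106)&(X>20)&(X<75)&(Y>15)&(Y<70); print(m.sum()); 
      if m.sum()>5: print(cv2.minAreaRect(np.c_[X,Y][m].astype(np.float32)))
E
```

```text
eef_pos: [0.587, 0.0805, 0.1644]
ee_rot: [2.622, 1.569, -2.809]
force: [-0.3, -0.4, 0.5]
width: 0.0526
eef_pos: [0.587, 0.0803, 0.1644]
ee_rot: [-2.5, 1.569, -2.674]
force: [-0.1, 0.4, -0.1]
width: 0.0525
t: 19.77
eef_pos: [0.5871, 0.0803, 0.1646]
ee_rot: [-2.135, 1.569, -2.648]
force: [-0.6, -0.4, -0.4]
width: 0.0525
press xy 43.4 39.9 z 164.6 yaw 60.61 toolx [-1.6e-03 -9.0e-04 -1.0e+00] q6 -2.55 F [-0.6 -0.4 -0.4]
wrist hub 0.86 [318, 165] [0.5347 0.1088 0.059 ] 0.4 -1.3
wrist knob_mid 0.72 [321, 255] [0.5887 0.0806 0.078 ] 43.7 41.5
wrist kettlebell 0.48 [222, 267] [ 0.5746 -0.0178  0.    ] 133.1 -1.8
846
((44.4185791015625, 42.1832275390625), (20.88833999633789, 21.154678344726562), 23.996906280517578)
top hub 0.84 [259, 258] [0.5395 0.1113 0.059 ] -0.5 4.0
```

View pics/w7.png

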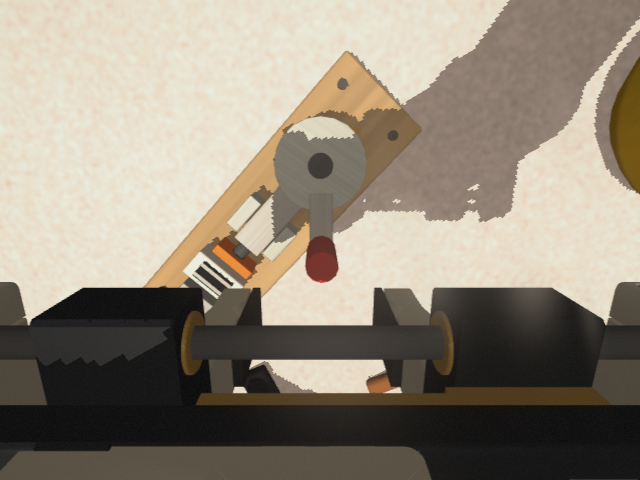

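The knob is centred at (321, 258), between the fingers' columns, with the hub at (320, 165). Now I go down around it.

```bash

python3 -m inch '.09 0 -.8 0 0 .1;0 0 -.8 0 0 0;0 0 -.85 0 0 0;0 0 -.85 0 0 0;0 0 0 0 0 0'
python3 -m inch '0 0 0 0 0 0;0 0 0 0 0 0;0 0 0 0 0 0;0 0 0 0 0 0' .29 
python3 - <<'E'
from h import *
rep()
th=np.radians(np.arange(43.5,43.5+300,5))
for i in range(0,60):
    a=th[i]; b=a+np.radians(5); d=62*((np.cos(b)-np.cos(a))*EX+(np.sin(b)-np.sin(a))*EY)/30
    print(i*5,d.round(2),end=" | ")
E
```

```text
t: 20.8
eef_pos: [0.589, 0.0799, 0.065]
ee_rot: [-2.153, 1.567, -2.658]
force: [-0.1, 0.0, -0.2]
width: 0.0527
t: 21.3
eef_pos: [0.5906, 0.0806, 0.0672]
ee_rot: [0.554, 1.57, 0.049]
force: [-0.9, -0.3, -0.4]
width: 0.0261
press xy 44.2 43.3 z 67.2 yaw 61.09 toolx [ 9.e-04  0.e+00 -1.e+00] q6 -2.54 F [-0.9 -0.3 -0.4]
0 [0.08 0.16] | 5 [0.07 0.17] | 10 [0.05 0.17] | 15 [0.04 0.18] | 20 [0.02 0.18] | 25 [0.   0.18] | 30 [-0.01  0.18] | 35 [-0.03  0.18] | 40 [-0.04  0.18] | 45 [-0.06  0.17] | 50 [-0.07  0.17] | 55 [-0.09  0.16] | 60 [-0.1   0.15] | 65 [-0.11  0.14] | 70 [-0.12  0.13] | 75 [-0.14  0.12] | 80 [-0.15  0.11] | 85 [-0.15  0.09] | 90 [-0.16  0.08] | 95 [-0.17  0.07] | 100 [-0.17  0.05] | 105 [-0.18  0.04] | 110 [-0.18  0.02] | 115 [-0.18  0.  ] | 120 [-0.18 -0.01] | 125 [-0.18 -0.03] | 130 [-0.18 -0.04] | 135 [-0.17 -0.06] | 140 [-0.17 -0.07] | 145 [-0.16 -0.09] | 150 [-0.15 -0.1 ] | 155 [-0.14 -0.11] | 160 [-0.13 -0.12] | 165 [-0.12 -0.14] | 170 [-0.11 -0.15] | 175 [-0.09 -0.15] | 180 [-0.08 -0.16] | 185 [-0.07 -0.17] | 190 [-0.05 -0.17] | 195 [-0.04 -0.18] | 200 [-0.02 -0.18] | 205 [-0.   -0.18] | 210 [ 0.01 -0.18] | 215 [ 0.03 -0.18] | 220 [ 0.04 -0.18] | 225 [ 0.06 -0.17] | 230 [ 0.07 -0.17] | 235 [ 0.09 -0.16] | 240 [ 0.1  -0.15] | 245 [ 0.11 -0.14] | 250 [ 0.12 -0.13] | 255 [ 0.14 -0.12] | 260 [ 0.15 -0.11] | 265 [ 0.15 -0.09] | 270 [ 0.16 -0.08] | 275 [ 0.17 -0.07] | 280 [ 0.17 -0.05] | 285 [ 0.18 -0.04] | 290 [ 0.18 -0.02] | 295 [ 0.18 -0.  ] |
```

```bash
cat > feel.py <<'E'
from h import *
x,R,s=tool(); d=np.array(x[:2])*1e3-O; r=np.hypot(*d); u=d/r; t=np.array([-u[1],u[0]]); f=np.array(s["force"])
a=np.degrees(np.arctan2(d@EY,d@EX))%360-43.5; y=np.degrees(np.arctan2(R[1,1],R[0,1]))
print(f"t {s['t']:.2f} ang {a%360:.1f} r {r:.1f} z {x[2]*1e3:.1f} Ftan {f[:2]@t:.1f} Frad {f[:2]@u:.1f} Fz {f[2]:.1f} yaw-tan {(y-(a+43.5-72.27+90)+180)%360-180:.1f} w {s['width']*1e3:.1f}")
E
python3 -m inch '.08 .16 0 0 0 1;.07 .17 0 0 0 1;.05 .17 0 0 0 1;.04 .18 0 0 0 1' >/dev/null; python3 feel.py
python3 -m inch '.02 .18 0 0 0 1;0 .18 0 0 0 1;-.01 .18 0 0 0 1;-.03 .18 0 0 0 1' >/dev/null; python3 feel.py
python3 -m inch '-.04 .18 0 0 0 1;-.06 .17 0 0 0 1;-.07 .17 0 0 0 1;-.09 .16 0 0 0 1' >/dev/null; python3 feel.py
```

```text
t 21.80 ang 20.8 r 62.4 z 66.9 Ftan -0.8 Frad -0.7 Fz 1.1 yaw-tan -0.8 w 25.1
t 22.30 ang 40.8 r 62.6 z 66.9 Ftan -0.4 Frad 0.2 Fz 0.7 yaw-tan -0.8 w 25.3
t 22.80 ang 60.8 r 63.0 z 66.9 Ftan -0.8 Frad 0.2 Fz 0.6 yaw-tan -0.8 w 25.5
```

```bash

python3 -m inch '-.10 .15 0 0 0 1;-.11 .14 0 0 0 1' >/dev/null; python3 feel.py
python3 -m inch '-.12 .13 0 0 0 1;-.14 .12 0 0 0 1' >/dev/null; python3 feel.py
python3 -m inch '-.15 .11 0 0 0 1;-.15 .09 0 0 0 1' >/dev/null; python3 feel.py
python3 -m inch '-.16 .08 0 0 0 1;-.17 .07 0 0 0 1' >/dev/null; python3 feel.py
```

```text
t 23.05 ang 70.1 r 63.1 z 66.9 Ftan -5.0 Frad -1.1 Fz -1.2 yaw-tan -0.0 w 25.5
t 23.30 ang 79.6 r 63.3 z 67.0 Ftan -5.8 Frad 0.1 Fz -1.7 yaw-tan 0.4 w 25.5
t 23.55 ang 89.3 r 63.5 z 67.0 Ftan -6.9 Frad -0.0 Fz -3.4 yaw-tan 0.7 w 25.3
t 23.80 ang 99.0 r 63.8 z 67.0 Ftan -7.1 Frad -0.4 Fz -5.3 yaw-tan 1.1 w 25.6
```

```bash

python3 -m inch '-.17 .04 0 0 0 1;-.18 .03 0 0 0 1' >/dev/null; python3 feel.py
python3 -m inch '-.18 .01 0 0 0 1;-.18 -.01 0 0 0 1' >/dev/null; python3 feel.py
python3 -m inch '-.18 -.01 0 0 0 1' >/dev/null; python3 feel.py
```

```text
t 24.05 ang 108.3 r 63.7 z 67.0 Ftan -7.8 Frad 1.0 Fz -5.6 yaw-tan 1.7 w 25.6
t 24.30 ang 118.1 r 63.0 z 67.0 Ftan -6.5 Frad 0.5 Fz -5.9 yaw-tan 1.9 w 25.2
t 24.43 ang 123.2 r 62.8 z 67.0 Ftan -5.6 Frad 0.3 Fz -4.8 yaw-tan 1.8 w 25.2
```

```bash

python3 -m inch '-.18 -.03 0 0 0 1' >/dev/null; python3 feel.py
python3 -m inch '-.18 -.04 0 0 0 1' >/dev/null; python3 feel.py
```

```text
t 24.55 ang 128.4 r 62.6 z 67.1 Ftan -4.8 Frad -0.1 Fz -4.1 yaw-tan 1.6 w 25.6
t 24.68 ang 133.8 r 62.6 z 67.0 Ftan -2.5 Frad 0.1 Fz -2.8 yaw-tan 1.2 w 25.3
```

```bash

python3 -m inch '-.17 -.05 0 0 0 1' >/dev/null; python3 feel.py
python3 -m inch '-.09 -.03 0 0 0 .5' >/dev/null; python3 feel.py
python3 -m inch '0 0 0 0 0 0' >/dev/null; python3 feel.py
```

```text
t 24.80 ang 139.2 r 62.6 z 67.0 Ftan -1.7 Frad 0.1 Fz -1.2 yaw-tan 0.9 w 25.2
t 24.93 ang 142.3 r 62.6 z 67.0 Ftan -0.3 Frad -0.4 Fz -0.7 yaw-tan 0.2 w 25.4
t 25.05 ang 142.7 r 62.5 z 66.9 Ftan 1.9 Frad -0.3 Fz 2.4 yaw-tan -0.4 w 25.7
```

The crank now pulls forward (+1.9 N), so the hump is passed. I'll follow it in small steps.

```bash

python3 -m inch '-.08 -.04 0 0 0 .5' >/dev/null; python3 feel.py
python3 -m inch '-.08 -.04 0 0 0 .5' >/dev/null; python3 feel.py
python3 -m inch '-.08 -.05 0 0 0 .5' >/dev/null; python3 feel.py
python3 -m inch '0 0 0 0 0 0' >/dev/null; python3 feel.py
```

```text
t 25.18 ang 144.6 r 62.5 z 66.9 Ftan -0.3 Frad 0.0 Fz 0.1 yaw-tan 0.3 w 25.3
t 25.30 ang 147.0 r 62.5 z 66.9 Ftan -1.8 Frad 0.4 Fz -0.3 yaw-tan 0.4 w 25.1
t 25.43 ang 148.6 r 62.5 z 67.0 Ftan -5.4 Frad -0.1 Fz -4.5 yaw-tan 1.3 w 25.5
t 25.55 ang 148.6 r 62.6 z 67.0 Ftan -5.7 Frad 0.8 Fz -2.9 yaw-tan 1.2 w 25.3
```

```bash

python3 -m inch '.08 .04 0 0 0 -.5;0 0 0 0 0 0;0 0 0 0 0 0' >/dev/null; python3 feel.py
python3 - <<'E'
from h import *
P=[]
for n in ("wrist","scene","top"):
    p=arm.grab_frame(n); save(p,n+"8")
    Q=cloud(p).reshape(-1,3); F=p["frame"].reshape(-1,3).astype(int); X=(Q[:,:2]*1e3-O)@EX;Y=(Q[:,:2]*1e3-O)@EY;Z=Q[:,2]*1e3
    for l,m in(("catch",(X>125)&(X<143)&(abs(Y)<32)&(Z>38)&(Z<56)),("fixjaw",(X>143)&(X<175)&(abs(Y)<28)&(Z>42)&(Z<52)),("pad",(F[:,0]>120)&(F[:,1]<140)&(F[:,2]<80)&(X>95)&(X<130)&(abs(Y)<28)&(Z>30)&(Z<52))):
        print(n,l,m.sum(),np.percentile(X[m],[3,50,97]).round(1) if m.sum()>5 else "")
E
python3 feel.py
```

```text
t 25.93 ang 147.6 r 62.2 z 66.7 Ftan 0.2 Frad -0.3 Fz -0.2 yaw-tan -0.3 w 25.8
wrist catch 0 
wrist fixjaw 0 
wrist pad 0 
scene catch 102 [125.4 134.6 142.7]
scene fixjaw 117 [145.5 156.2 167.5]
scene pad 39 [110.5 115.6 121.4]
top catch 160 [125.4 133.8 142.5]
top fixjaw 139 [143.6 154.  164.4]
top pad 48 [111.6 115.1 118.5]
t 26.07 ang 147.5 r 62.2 z 66.7 Ftan -0.5 Frad 0.5 Fz 0.3 yaw-tan -0.2 w 25.4
```

View pics/wrist8.png

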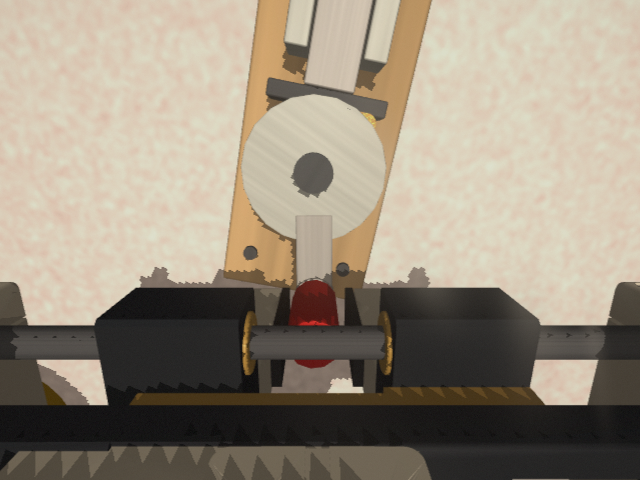

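The crank stays put with no force on it after I backed off, and pushing on met rising resistance. The pad sits against the catch. I'll let go, lift and check the jaw's travel.

```bash

python3 -m inch '0 0 0 0 0 0;0 0 0 0 0 0;0 0 0 0 0 0;0 0 0 0 0 0' .55 >/dev/null; python3 feel.py
python3 -m inch '0 0 .5 0 0 0;0 0 1 0 0 0;0 0 1 0 0 0;0 0 1 0 0 0;0 -.5 1 0 0 0;0 -1 1 0 0 0;.3 -1 .5 0 0 0;.3 -1 0 0 0 0;.3 -1 0 0 0 0;0 0 0 0 0 0;0 0 0 0 0 0' >/dev/null
cat > chk.py <<'E'
from h import *
import sys
rep(); p=arm.grab_frame("wrist"); save(p,sys.argv[1]); C=cloud(p); np.savez(sys.argv[1]+".npz",C=C,f=p["frame"])
for t,z in (("hub",.059),("knob_mid",.078)):
    for r in arm.place_of(p,t)[:1]:
        c,w=r["position"]; g=to_world(p,c*640,w*480,z)[:2]*1e3-O; print(t,round(r["confidence"],2),"ang",(np.degrees(np.arctan2(g@EY,g@EX))-43.5)%360,"r",np.hypot(*g))
for n in ("w4","w5",sys.argv[1]):
    D=np.load(n+".npz"); Q=D["C"].reshape(-1,3);F=D["f"].reshape(-1,3).astype(int); X=(Q[:,:2]*1e3-O)@EX;Y=(Q[:,:2]*1e3-O)@EY;Z=Q[:,2]*1e3
    print(n,"height profile |Y|<6:",[(x,round(float(np.median(Z[m])),1)) for x in range(28,150,3) if (m:=(abs(Y)<6)&(abs(X-x)<1.5)).sum()>4])
    m=(Z>35)&(Z<42)&(abs(Y)<10)&(X>50)&(X<112); print(" slider/stem front x", np.percentile(X[m],[50,99,100]).round(1) if m.sum()>5 else m.sum())
    for l,m in(("catch",(X>121)&(X<143.5)&(abs(Y)<32)&(Z>40)&(Z<56)),("fix",(X>143.5)&(X<175)&(abs(Y)<28)&(Z>42)&(Z<52)),("pad",(F[:,0]>120)&(F[:,1]<140)&(F[:,2]<80)&(X>95)&(X<130)&(abs(Y)<28)&(Z>42)&(Z<52)),("follower",(X>25)&(X<60)&(Y<-12)&(Y>-30)&(Z>26)&(Z<49))):
        print(" ",l,m.sum(),[np.round(v,1) for v in cv2.minAreaRect(np.c_[X,Y][m].astype(np.float32))] if m.sum()>8 else "", np.percentile(X[m],[2,98]).round(1) if m.sum()>8 else "")
E
python3 chk.py w9
```

```text
t 26.57 ang 147.4 r 62.2 z 66.7 Ftan 0.5 Frad -0.5 Fz -0.4 yaw-tan 0.0 w 47.9
press xy 75.6 -27.2 z 247.4 yaw -151.45 toolx [ 7.e-04  7.e-04 -1.e+00] q6 0.08 F [ 0.5 -0.   0. ]
hub 0.58 ang 162.57018745519696 r 2.7908641145400015
knob_mid 0.56 ang 147.78372905840837 r 63.04933432611211
w4 height profile |Y|<6: [(28, 53.8), (31, 53.9), (34, 44.3), (37, 43.8), (40, 43.8), (43, 43.9), (46, 43.8), (49, 44.1), (52, 43.8), (55, 43.7), (58, 43.6), (61, 44.0), (64, 44.0), (67, 43.9), (70, 44.0), (73, 44.0), (76, 43.8), (79, 44.1), (82, 43.8), (85, 43.9), (88, 42.1), (91, 39.8), (94, 39.8), (97, 39.9), (100, 45.4), (103, 46.9), (106, 46.9), (109, 45.0), (112, 19.6), (115, 301.1), (118, 303.3), (121, 328.1), (124, 325.3), (127, 311.4), (130, 20.1), (133, 229.9), (136, 239.2), (139, 241.0), (142, 240.5), (145, 47.5), (148, 48.0)]
 slider/stem front x [93.9 99.9 99.9]
  catch 2  
  fix 910 [array([154.7,  -0.5]), array([35.8, 22.3]), np.float64(90.0)] [143.8 165.1]
  pad 304 [array([103.8,  -0.3]), array([ 8.1, 35.4]), np.float64(0.1)] [ 99.9 107.7]
  follower 125 [array([ 47.3, -18.2]), array([
[... 840 characters left out ...]
3.9), (82, 274.7), (85, 321.3), (88, 327.4), (91, 336.3), (94, 354.3), (97, 355.4), (100, 333.0), (103, 331.3), (106, 330.9), (109, 329.2), (112, 46.4), (115, 46.9), (118, 46.8), (121, 45.7), (124, 46.9), (127, 48.0), (130, 47.2), (133, 47.2), (136, 47.7), (139, 46.5), (142, 46.0), (145, 47.7), (148, 47.6)]
 slider/stem front x [106.4 110.9 110.9]
  catch 1133 [array([132.2,  -1.7]), array([22.4, 45.8]), np.float64(0.0)] [121.5 143.1]
  fix 928 [array([154.5,  -0.2]), array([36.9, 21.9]), np.float64(90.0)] [144.  165.1]
  pad 312 [array([116. ,   0.2]), array([ 8.4, 35.7]), np.float64(0.5)] [112.1 119.7]
  follower 291 [array([ 42.5, -20.2]), array([34.9, 16.5]), np.float64(0.3)] [26.1 59.7]
```

View pics/w9.png

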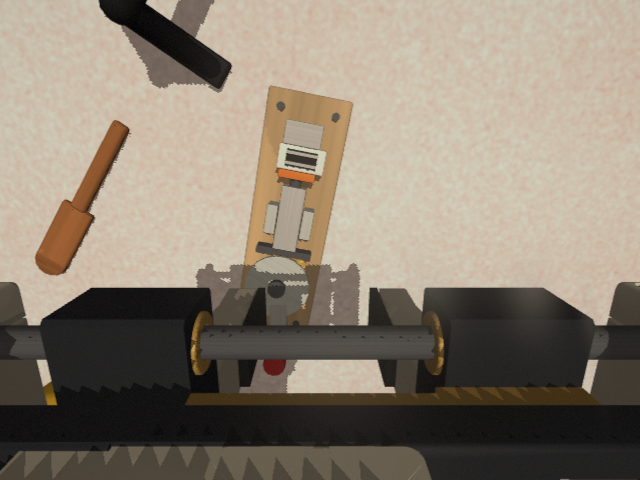

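```bash
python3 - <<'E'
from h import *
for n in ("w4","w5","w9"):
    D=np.load(n+".npz"); Q=D["C"].reshape(-1,3); X=(Q[:,:2]*1e3-O)@EX;Y=(Q[:,:2]*1e3-O)@EY;Z=Q[:,2]*1e3
    for lo in (82,98):
        m=(abs(Y)<4)&(Z<46)&(Z>36)&(X>lo)&(X<lo+11)
        i=np.argsort(X[m]); hi=X[m][Z[m]>42]; lw=X[m][Z[m]<41]
        if len(hi)and len(lw): print(n,"slider front edge: last high",np.sort(hi)[-6:].round(1),"first low",np.sort(lw)[:6].round(1))
    m=(abs(Y)>14)&(abs(Y)<24)&(Z>30)&(Z<50)&(X>28)&(X<50); print(n,"follower",m.sum(),np.percentile(X[m],[1,50,99]).round(1) if m.sum()>5 else "",np.median(Z[m]) if m.sum() else "")
E
```

```text
w4 slider front edge: last high [87.6 87.7 87.8 88.5 88.6 90.4] first low [88.4 88.5 88.5 88.7 88.7 89.3]
w4 slider front edge: last high [100.  100.9 102.5 102.6 104.5 107.8] first low [98.3 98.4 98.4 98.4 98.5 98.5]
w4 follower 3  49.41980069418539
w5 slider front edge: last high [87.7 87.7 87.8 87.9 88.7 92.6] first low [87.4 87.8 88.  88.  88.2 88.2]
w5 slider front edge: last high [107.6 107.6 107.7 107.7 107.7 107.8] first low [107.3 107.5 107.5 107.5 107.6 107.7]
w5 follower 0  
w9 slider front edge: last high [103.3 103.3 103.5 103.6 104.  107.2] first low [103.9 103.9 104.  104.  104.3 104.5]
w9 follower 216 [28.3 34.9 38. ] 41.47421867071027
```

The slider's front edge moved from 88.0 to 103.8–104 mm, about 16 mm. The knob has not sprung back, the catch is square and centred at x 132, and the arm is clear. Handing in.

```bash
python3 -c "
from h import *
rep(); print(arm.job_done()); print(arm.get_state()['t'])"
```

```text
press xy 75.0 -27.0 z 247.0 yaw -151.36 toolx [ 4.e-04  5.e-04 -1.e+00] q6 0.08 F [0.  0.1 0.6]
the job is handed in; nothing more can be done
None
the job is handed in; nothing more can be done
```

The catch is clamped against the fixed jaw, the crank is let go on the cam's flat, and the job is handed in. Hand-in gave no verdict, so what follows is my own measurements.

- **Placing:** I laid the catch in the open gap at x 126.1 mm, y -1.7 mm, square within about 0.1°. I let go and checked it with the wrist camera while the jaw was still back.
- **Cranking:** I turned the crank about 147° counter-clockwise with the fingers as a loose cage round the knob. It was free at first, then resisted with 5–8 N from about 65°. The force fell to zero and became a +1.9 N forward pull near 142°.
- **At the flat:** At 148.6° the resistance rose to 5.7 N. I stopped there, backed off about 1 mm until the force was zero, and let go.
- **Last checks:**
  - The knob stayed at 147–148° after release.
  - The sliding jaw's front edge had moved from about 88.0 to 103.8–104 mm, so roughly 16 mm of travel.
  - The catch was at x ≈ 132 mm, y ≈ -1.7 mm and square.
  - The arm was clear of everything.
- **What is less certain:**
  - I could not measure the clamping force directly; it is inferred from the jaw travel, which I trust to about 0.5 mm.
  - The forward pull felt shorter than the stated 0.3 rad.
  - The bystanders were not measured again; the arm did not go near them.

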